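# Find the heavy cloth weight in the dye studio

### The job

Pull the wooden tray all the way out from under the wire drying rack, then heft the three closed tins on it one at a time, going from the robot's left to its right: lift each a few centimetres clear of the tray and stand it back on the tray before taking the next (the last may stay in the hand if it is the one). One tin holds the iron cloth weight and is much the heaviest: finish holding that tin upright and still in the gripper, at least 12 cm above the bench, without letting go, with the other two standing on the pulled-out tray; keep the tins upright and leave everything else where it is.

Things in the scene. Friction and masses are not known exactly. Their poses are not given: they have to be found in the camera images.
- rack: wire drying rack over the tray, fixed; 130 mm posts at 85 mm either side in x and 140 mm in y of its origin, thin bars on top (top at 135 mm). Origin on the bench under its middle; the tray slides along the rack's -y (to the robot's right). Its track, two rails 8 mm high, 64 mm either side of the tray's middle line, runs 520 mm out to -y. Yaw varies.
- tray (a joint): how far the tray is pulled out, m: 0 = pushed in under the rack, 0.32 = all the way out at its stop; slides with about 1.5 N of friction and stays where it is left.
- pull (a point): middle of the top edge of the tray's upright wooden pull, which stands clear of the rack at the tray's rack -y end: a board 36 mm wide along the rack's x, 12 mm thick along the rack's y, its top 100 mm above the bench and clear down to 15 mm. Moves with the tray; same axes as the rack.
- bed: the tray's open wooden bed under the tins: 104 mm (rack x) by 330 mm (rack y), floor top 10 mm above the bench, rim 10 mm above the floor. Origin at bench level on the tray's middle line, at the rack's origin when pushed in; moves with the tray, same axes as the rack. It reaches from 155 mm to +y to 175 mm to -y of its origin.
- tin_left: closed plain metal tin, identical to the other two: upright cylinder, 56 mm across, 85 mm tall, with a solid weight inside. Two tins weigh 0.23 to 0.28 kg, one (any of them) 0.57 to 0.68 kg. Origin at the centre of its underside, which stands 10 mm above the bench. The leftmost as the robot sees it (greatest y), about 100 mm to the +y side of the bed's origin.
- tin_middle: closed plain metal tin, identical to the other two: upright cylinder, 56 mm across, 85 mm tall, with a solid weight inside. Two tins weigh 0.23 to 0.28 kg, one (any of them) 0.57 to 0.68 kg. Origin at the centre of its underside, which stands 10 mm above the bench. The middle one, about 5 mm to the +y side of the bed's origin; the tins stand about 95 mm apart.
- tin_right: closed plain metal tin, identical to the other two: upright cylinder, 56 mm across, 85 mm tall, with a solid weight inside. Two tins weigh 0.23 to 0.28 kg, one (any of them) 0.57 to 0.68 kg. Origin at the centre of its underside, which stands 10 mm above the bench. The rightmost as the robot sees it (least y), next to the pull, about 90 mm to the -y side of the bed's origin.
- small_lid: white plastic jar lid 32 mm across, 12 mm high, lying on the tray between the right tin and the pull; it rides along with the tray and is to be left lying there. Origin at its underside.
- water_jar: open glass jar 68 mm across, 85 mm tall, beside the track on the far side; bystander
- dye_bottle: brown glass bottle 54 mm across, 125 mm tall, beyond the track on the far side; bystander
- brush: paint brush lying along the far side of the track; bystander
- big_lid: white jar lid 72 mm across, 22 mm high, on the robot's side of the rack; bystander
- punch: steel hand punch 140 mm long, 14 mm thick, lying along the robot's side of the track; bystander
- hat_block: domed wooden hat block 130 mm across, 98 mm tall, on the far side of the rack; bystander
There are look-alikes about, which are no part of the job. Leave any pink, red or yellow look-alike of the tin_right alone.

How it is judged:
On the way, in this order (a step that is already met when the one before it is completed fails the run):
1. the tray is pulled out all the way (value of joint tray above 0.3 m and height (world z) of each of tin_left, tin_middle, tin_right below 0.016 m and angle between each of tin_left, tin_middle, tin_right's own z axis and vertical below 0.15 rad), for 0.1 s.
2. the left tin is lifted clear of the tray, the others standing on it (height (world z) of tin_left above 0.028 m and contact force between tin_left and bed below 0.05 N and height (world z) of each of tin_middle, tin_right below 0.016 m and angle between each of tin_middle, tin_right's own z axis and vertical below 0.15 rad), for 0.2 s.
3. the middle tin is lifted clear, the left one back on the tray (height (world z) of tin_middle above 0.028 m and contact force between tin_middle and bed below 0.05 N and height (world z) of each of tin_left, tin_right below 0.016 m and angle between each of tin_left, tin_right's own z axis and vertical below 0.15 rad), for 0.2 s.
4. the right tin is lifted clear, the other two on the tray (height (world z) of tin_right above 0.028 m and contact force between tin_right and bed below 0.05 N and height (world z) of each of tin_left, tin_middle below 0.016 m and angle between each of tin_left, tin_middle's own z axis and vertical below 0.15 rad), for 0.2 s.
At the end, for the whole second after the job is handed in: Tray out over 0.30 m, small lid still on it; the heaviest tin in the fingers only, underside over 0.10 m above the bench, within 0.35 rad of upright, under 0.05 m/s; the other two upright, at rest and untouched on the tray, each pressing on it with 1.2 to 4.2 N (the heavy one presses over 5.5 N) (value of joint tray above 0.3 m and distance between small_lid and pull below 0.14 m and ((height (world z) of tin_left above 0.1 m and contact force between tin_left and the fingers above 1 N and contact force between tin_left and rack below 0.1 N and angle between tin_left's own z axis and vertical below 0.35 rad and linear speed of tin_left below 0.05 m/s and height (world z) of each of tin_middle, tin_right below 0.016 m and angle between each of tin_middle, tin_right's own z axis and vertical below 0.15 rad and contact force between tin_middle and bed between 1.2 and 4.2 N and contact force between each of tin_middle, tin_right and the fingers below 0.1 N and linear speed of each of tin_middle, tin_right below 0.02 m/s and contact force between tin_right and bed between 1.2 and 4.2 N) or (height (world z) of tin_middle above 0.1 m and contact force between tin_middle and the fingers above 1 N and contact force between tin_middle and rack below 0.1 N and angle between tin_middle's own z axis and vertical below 0.35 rad and linear speed of tin_middle below 0.05 m/s and height (world z) of each of tin_left, tin_right below 0.016 m and angle between each of tin_left, tin_right's own z axis and vertical below 0.15 rad and contact force between tin_left and bed between 1.2 and 4.2 N and contact force between each of tin_left, tin_right and the fingers below 0.1 N and linear speed of each of tin_left, tin_right below 0.02 m/s and contact force between tin_right and bed between 1.2 and 4.2 N) or (height (world z) of tin_right above 0.1 m and contact force between tin_right and the fingers above 1 N and contact force between tin_right and rack below 0.1 N and angle between tin_right's own z axis and vertical below 0.35 rad and linear speed of tin_right below 0.05 m/s and height (world z) of each of tin_left, tin_middle below 0.016 m and angle between each of tin_left, tin_middle's own z axis and vertical below 0.15 rad and contact force between tin_left and bed between 1.2 and 4.2 N and contact force between each of tin_left, tin_middle and the fingers below 0.1 N and linear speed of each of tin_left, tin_middle below 0.02 m/s and contact force between tin_middle and bed between 1.2 and 4.2 N))); the arm keeps its last pose, push and grip.
It fails at once if a tin is tipped by more than 0.5 rad (angle between any of tin_left, tin_middle, tin_right's own z axis and vertical above 0.5 rad).
It fails at once if a bystander is shoved more than 30 mm (distance of any of water_jar, dye_bottle, brush, big_lid, punch, hat_block from where it was at the start of the episode above 0.03 m).
It also fails if it takes over 67 s, if anything falls off the work surface, if the arm or the gripper's body presses on something with over 40 N, if the wrist force passes 120 N, or if a joint passes its speed limit or range.

### The arm

A 6-joint arm with a two-finger parallel gripper is mounted at the origin on the work surface. World frame = base frame: x ahead of the robot, y to its left, z up, the work surface at z = 0. Lengths are in m, angles in rad, forces in N, time in s.
With the tool pointing down it reaches from about 0.35 to 0.775 m from the base axis. Payload 5.5 kg.
Tool frame: the origin (TCP) lies at the very end of the fingers, on their centre line; the grasp point (between the pads) lies 19 mm behind it; z points along the fingers, x is the direction in which the jaws open and shut, and the axes are right-handed (so a half turn about z gives the same grasp; the last joint's range is limited). The gripper opens to 85 mm and grips with 20 to 120 N. Pads are 22 mm wide; open, the fingers measure 114 mm over their backs; the gripper's body (76 mm by 85 mm) begins 54 mm behind the grasp point. The pads swing forward as they close: fully open they stand 13 mm farther back than shut.
Start: joints at [1.062, 0.313, 0.046, 1.304, 0, 1.431], TCP at [0.207, 0.536, 0.231] pointing down, gripper open.
Joint ranges: [-2.76, 2.76], [-0.86, 1.69], [-1.03, 1.26], [-2.2, 2.34], [-1.47, 1.5], [-3.14, 3.14]. Speed limits (rad/s): [2.57, 2.57, 3.14, 3.14, 3.14, 3.14].

### API

Orientations are given as a unit quaternion [w, x, y, z].
In Python, from workcell import monitor, eyes, ticket gives the robot as it stands.
- The arm moves only by the tool send_rows, never from a script. Its argument "targets" is a list of rows, each a list of 5 numbers: the shift along the world's x, y, z in m, then the turn about the world's z in degrees, then the closure in counts, from 0 (fully open) to 255 (shut). A call has 1 to 12 rows; each row shifts and turns the commanded pose from where the row before left it; what a row does not reach is not made up. A row lasts 1/10 s, in which the tool goes at most 50 mm and 8.59 degrees, less where a joint would pass 70% of its speed; a pose out of reach is approached as far as the arm can. A call is refused whole if a number of a shift passes 0.05 or a number of a turn 8.59, either way. A call with a gripper value outside its range is refused whole. The fingers move at their own pace and stop on an object; "newtons" is the grip in N (left out, the last holds). Time passes only in rows, so rows that do not move let the fingers close. It gives the time, the measured TCP pose, the force and the opening at its end, in the units of the state.
- monitor.get_state(): the state, without advancing time (a new reading comes with each control period).
- eyes.read_camera(name): name is "scene" or "top" or "wrist"; returns a dict with "img" (384x512x3 uint8, red, green, blue), "z_map" (384x512 float32, m along the optical axis (not along the pixel's ray), 0 where there is no reading), "camera_matrix" (3x3 intrinsics, pixels), "pose" (4x4, takes a point from camera to world coordinates); the wrist camera has in their place "T_tool_cam" (4x4, takes a point from camera to tool coordinates, whose origin is the TCP and whose axes are the tool frame's). Camera axes: x right, y down, z forward; pixel columns grow to the right and rows downward; lengths in m; the calibration is good to about 2 mm. A picture is of the moment at which its call begins: read the wrist's pose just before it.
- ticket.hand_in(): hands the job in, once; it reports no verdict.
Trained networks look in the newest picture that a camera, given by its name, has taken for a name from the list of things; names that differ only in an ending like _2 or _b are one class to them, and where a whole thing is asked for, a point or a joint stands for the part that bears it (a point fixed in the world has none). Each returns a list of dicts, best first, with "conf" (0 to 1); they miss things now and then, are a little off and sometimes report something else, mostly with a low value. They report only what shows in the picture. A call takes as long as a camera call. They do not tell look-alikes from the thing itself.
- eyes.spot_in(name, camera): "xyz" ([x, y, z] in m, in world coordinates, good to about 4 mm: the middle of the surface that is visible of it).
- eyes.tip_of(name, camera): "xyz" ([x, y, z] in m, in world coordinates, good to about 4 mm: a listed point, or the origin of a listed thing).
The state is a dict: "clock": time; "joint_pos": joint angles; "qvel": joint speeds; "tau": joint torques, N m; "tcp_pos": TCP position; "orientation": TCP orientation; "wrist_force": force on the tool from outside, world axes, zero at the start; "ft_torque": the same for the moment, N m; "finger_gap": finger opening in m.
Only numpy, scipy, OpenCV 4.12 (cv2) and the standard library are available. Lean on these libraries where they do the work, as an engineer would, in place of code of your own. Each camera call takes 0.05 s, during which the arm holds its last target.

## Working session

There is one attempt and no reset: what is moved stays moved. The work goes in short steps, Python scripts to look and compute and a tool call to move; the robot and the scene stay as the last step left them, time stands still between calls to the robot, and variables do not carry over. Pictures are saved under pics/ and viewed, and the job is handed in when it is done.

Besides the shell and the picture viewer there is one more tool, called after "Emit:" by a JSON object that holds its "op" and its "data". send_rows: Moves the arm, as the interface text tells. Its arguments: {"type":"object","properties":{"targets":{"type":"array"},"newtons":{"type":"number"}},"required":["targets"]}

```bash
mkdir -p pics
cat > h.py <<'E'
import numpy as np, cv2
from workcell import monitor, eyes, ticket
def save(cam,name):
    r=eyes.read_camera(cam); cv2.imwrite('pics/'+name,cv2.cvtColor(r['img'],cv2.COLOR_RGB2BGR)); return r
def W(r,u,v):
    K=r['camera_matrix'];z=r['z_map'][int(v),int(u)]
    p=np.linalg.inv(K)@[u,v,1]*z
    return (r['pose']@np.r_[p,1])[:3]
E
python3 - <<'E'
from h import *
np.set_printoptions(precision=3,suppress=True)
s=monitor.get_state();print({k:np.round(v,3) for k,v in s.items()})
save('scene','s0.png')
for n in ['pull','rack','tin_left','tin_right','small_lid']:
    print('S',n,[(np.round(d['xyz'],3),round(d['conf'],2)) for d in eyes.tip_of(n,'scene')])
save('top','t0.png')
for n in ['pull','rack','bed','tin_left','tin_middle','tin_right','small_lid','water_jar','dye_bottle','brush','big_lid','punch','hat_block']:
    print('T',n,[(np.round(d['xyz'],3),round(d['conf'],2)) for d in eyes.tip_of(n,'top')])
E
```

```text
{'clock': np.float64(0.0), 'joint_pos': array([ 1.062,  0.314,  0.045,  1.304, -0.   ,  1.431]), 'qvel': array([-0.   ,  0.   , -0.001,  0.   ,  0.001, -0.001]), 'tau': array([  0.   , -48.063,  29.853,   0.02 ,  -0.   ,  -0.   ]), 'tcp_pos': array([0.207, 0.536, 0.23 ]), 'orientation': array([ 0.   ,  0.825,  0.565, -0.001]), 'wrist_force': array([ 0.723, -1.048,  0.617]), 'ft_torque': array([ 0.024, -0.006, -0.024]), 'finger_gap': np.float64(0.086)}
S pull [(array([ 0.547, -0.021,  0.104]), 0.81)]
S rack [(array([0.542, 0.181, 0.002]), 0.8), (array([0.545, 0.19 , 0.011]), 0.36)]
S tin_left [(array([0.54 , 0.277, 0.012]), 0.73)]
S tin_right [(array([ 0.401, -0.014, -0.   ]), 0.88), (array([0.54 , 0.091, 0.012]), 0.86), (array([0.729, 0.119, 0.003]), 0.8), (array([0.372, 0.133, 0.001]), 0.71)]
S small_lid [(array([0.566, 0.031, 0.01 ]), 0.41)]
T pull [(array([ 0.54 , -0.024,  0.099]), 0.8), (array([0.394, 0.272, 0.005]), 0.18)]
T rack [(array([ 0.543,  0.182, -0.001]), 0.69)]
T bed [(array([0.546, 0.181, 0.002]), 0.84)]
T tin_left [(array([0.537, 0.281, 0.009]), 0.92), (array([ 0.426
[... 338 characters left out ...]
-0.019,  0.002]), 0.68)]
T small_lid [(array([0.561, 0.032, 0.009]), 0.44)]
T water_jar [(array([0.706, 0.011, 0.001]), 0.58), (array([ 0.543, -0.024,  0.098]), 0.29), (array([0.398, 0.27 , 0.005]), 0.19)]
T dye_bottle [(array([ 0.736, -0.132, -0.001]), 0.94), (array([ 0.543,  0.181, -0.001]), 0.53)]
T brush [(array([ 0.668, -0.266,  0.001]), 0.79)]
T big_lid [(array([0.395, 0.274, 0.003]), 0.69), (array([ 0.706,  0.013, -0.003]), 0.34), (array([0.536, 0.094, 0.007]), 0.24)]
T punch [(array([0.548, 0.191, 0.011]), 0.71), (array([ 0.425, -0.277,  0.001]), 0.64), (array([ 0.544, -0.024,  0.1  ]), 0.26)]
T hat_block [(array([ 0.72 ,  0.248, -0.   ]), 0.76), (array([0.539, 0.275, 0.009]), 0.19)]
```

View pics/s0.png

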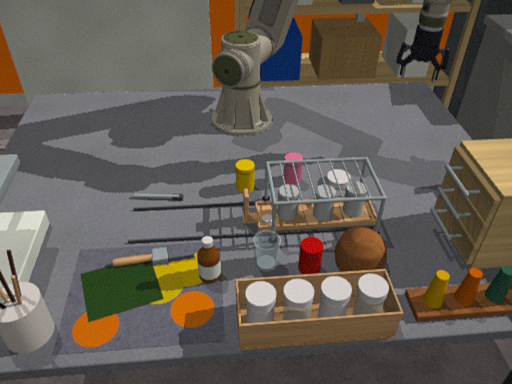

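View pics/t0.png

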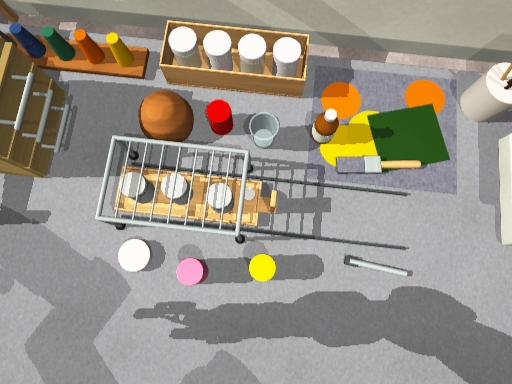

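Top view: the pull is at (273,200), and the tins under the rack are at (133,185), (175,187) and (219,196). The red (219,117), pink (190,271) and yellow (262,268) cans are look-alikes. The four white-lidded tins in the box at (183–287, 40–57) are also not mine.

Run:
```python
from h import *
np.set_printoptions(precision=3,suppress=True)
r=save('top','t1.png')
im=cv2.cvtColor(r['img'],cv2.COLOR_RGB2BGR)
cv2.imwrite('pics/t1c.png',cv2.resize(im[120:290,80:430],None,fx=2.2,fy=2.2,interpolation=cv2.INTER_CUBIC))
H,Wd=r['z_map'].shape
K=r['camera_matrix'];u,v=np.meshgrid(np.arange(Wd),np.arange(H))
P=np.stack([(u-K[0,2])/K[0,0],(v-K[1,2])/K[1,1],np.ones_like(u)],-1)*r['z_map'][...,None]
Q=P@r['pose'][:3,:3].T+r['pose'][:3,3]
np.save('Q0.npy',Q)
def rail(box):
    m=(Q[...,0]>box[0])&(Q[...,0]<box[1])&(Q[...,1]>-0.33)&(Q[...,1]<-0.06)&(Q[...,2]<.02)
    dark=r['img'].sum(-1)<140
    q=Q[m&dark]; return q
for b in [(0.56,0.66),(0.42,0.53)]:
    q=rail(b);print(len(q),np.polyfit(q[:,1],q[:,0],1) if len(q)>5 else 0, q[:,1].min(),q[:,1].max())
# pull top
m=(Q[...,2]>.09)&(Q[...,2]<.11)&(abs(Q[...,0]-.543)<.05)&(abs(Q[...,1]+.024)<.03)
q=Q[m];print(len(q),q.min(0),q.max(0),q.mean(0))
```

```text
14 [-0.3    0.571] -0.29336115133024165 -0.08748762614027789Traceback (most recent call last):
  File "<stdin>", line 16, in <module>
    return umr_minimum(a, axis, None, out, keepdims, initial, where)
ValueError: zero-size array to reduction operation minimum which has no identity
```

View pics/t1c.png

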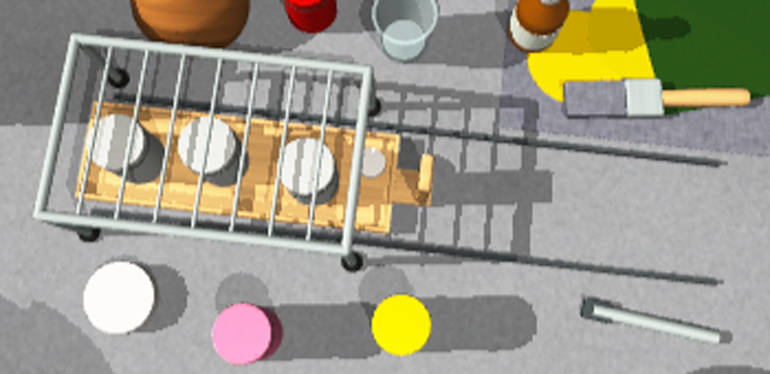

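Run:
```python
from h import *
np.set_printoptions(precision=3,suppress=True)
r=eyes.read_camera('top')
K=r['camera_matrix'];T=r['pose']
def P(uc,vc,z):
    u,v=uc/2.2+80,vc/2.2+120
    d=T[:3,:3]@np.linalg.inv(K)@[u,v,1];o=T[:3,3];return o+d*(z-o[2])/d[2]
a=[P(420,127,.008),P(720,162,.008),P(420,246,.008),P(720,281,.008)]
print(np.array(a))
for i in (0,2):
    d=a[i+1]-a[i];print('yaw deg',np.degrees(np.arctan2(d[0],-d[1])), 'mid',)
Q=np.load('Q0.npy');
for n,p in [('pull',(426,175)),('tr',(308,166)),('tm',(208,148)),('tl',(118,142)),('lid',(373,162))]:
    print(n,Q[int(p[1]/2.2+120),int(p[0]/2.2+80)])
# pull region
m=(Q[...,2]>.085)&(Q[...,2]<.115)&(abs(Q[...,0]-.543)<.04)&(abs(Q[...,1]+.024)<.03)
q=Q[m];print(len(q));print(q.mean(0),q.min(0),q.max(0))
def rk(z0,z1):
    pass
```

```text
[[ 0.608 -0.017  0.008]
 [ 0.605 -0.342  0.008]
 [ 0.48  -0.03   0.008]
 [ 0.478 -0.345  0.008]]
yaw deg -0.5080837856737933 mid
yaw deg -0.3530882893584101 mid
pull [ 0.54  -0.025  0.099]
tr [0.537 0.087 0.097]
tm [0.536 0.178 0.131]
tl [0.54  0.275 0.095]
lid [0.562 0.03  0.025]
102
[ 0.541 -0.025  0.1  ] [ 0.524 -0.031  0.087] [ 0.56  -0.019  0.104]
```

Targets are set: the pull is at (0.541, -0.025, 0.100) and the track yaw is about -0.5°. Next I move above the pull with the jaws along x.

Emit:
{"op": "send_rows", "data": {"targets": [[0.022,-0.037,0,-4.6,0],[0.022,-0.037,0,-4.6,0],[0.022,-0.037,0,-4.6,0],[0.022,-0.037,0,-4.6,0],[0.022,-0.037,0,-4.6,0],[0.022,-0.037,0,-4.6,0],[0.022,-0.037,0,-4.6,0],[0.022,-0.037,0,-4.6,0],[0.022,-0.037,0,-4.6,0],[0.022,-0.037,0,-4.6,0],[0.022,-0.037,0,-4.6,0],[0.022,-0.037,0,-4.6,0]], "newtons": 25}}

```text
clock: 2.3
tcp_pos: [0.472, 0.0907, 0.2316]
orientation: [-0.0, 0.993, 0.117, 0.0]
wrist_force: [0.5, 0.7, -0.1]
finger_gap: 0.0855
```

Emit:
{"op": "send_rows", "data": {"targets": [[0.022,-0.037,0,-4.6,0],[0.022,-0.037,0,-4.6,0],[0.022,-0.037,0,-4.6,0],[0,0,0,0,0]]}}

```text
clock: 2.7
tcp_pos: [0.5399, -0.023, 0.2308]
orientation: [0.001, 1.0, -0.005, 0.001]
wrist_force: [-0.2, 1.3, -0.5]
finger_gap: 0.0859
```

```bash
cat >> h.py <<'E'
from scipy.spatial.transform import Rotation as R
def wrist(name):
    s=monitor.get_state(); r=save('wrist',name)
    q=s['orientation'];T=np.eye(4);T[:3,:3]=R.from_quat([q[1],q[2],q[3],q[0]]).as_matrix();T[:3,3]=s['tcp_pos']
    r['pose']=T@r['T_tool_cam'];return r
def cloud(r):
    K=r['camera_matrix'];H,Wd=r['z_map'].shape;u,v=np.meshgrid(np.arange(Wd),np.arange(H))
    P=np.stack([(u-K[0,2])/K[0,0],(v-K[1,2])/K[1,1],np.ones_like(u)],-1)*r['z_map'][...,None]
    return P@r['pose'][:3,:3].T+r['pose'][:3,3]
E
python3 - <<'E'
from h import *
np.set_printoptions(precision=3,suppress=True)
r=wrist('w0.png');Q=cloud(r)
m=(Q[...,2]>.09)&(Q[...,2]<.11)&(abs(Q[...,0]-.541)<.035)&(abs(Q[...,1]+.025)<.025)&(r['z_map']>0)
q=Q[m];print(len(q),q.mean(0),np.percentile(q,2,axis=0),np.percentile(q,98,axis=0))
print(eyes.tip_of('pull','wrist'))
E
```

```text
537 [ 0.54  -0.025  0.099] [ 0.524 -0.031  0.092] [ 0.557 -0.02   0.101]
[{'xyz': [0.5401, -0.0252, 0.096], 'conf': 0.59}]
```

View pics/w0.png

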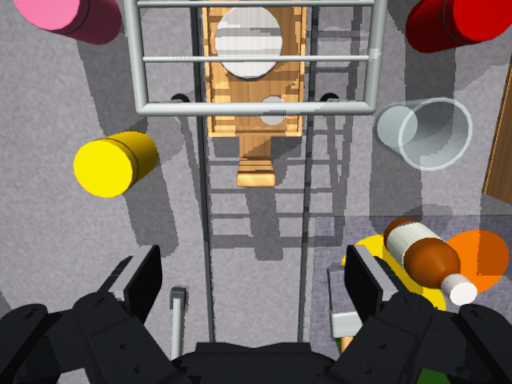

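The pull is at (255,178) in the wrist view, about 2 mm behind the TCP in y. Now I descend and grip it.

Emit:
{"op": "send_rows", "data": {"targets": [[0,-0.001,-0.035,0,0],[0,-0.001,-0.035,0,0],[0,0,-0.035,0,0],[0,0,-0.035,0,0],[0,0,-0.03,0,0],[0,0,0,0,0],[0,0,0,0,255],[0,0,0,0,255],[0,0,0,0,255],[0,0,0,0,255],[0,0,0,0,255],[0,0,0,0,255]], "newtons": 30}}

```text
clock: 4.0
tcp_pos: [0.5427, -0.021, 0.0645]
orientation: [0.0, 1.0, -0.001, 0.005]
wrist_force: [8.9, 1.2, 1.3]
finger_gap: 0.0355
```

Emit:
{"op": "send_rows", "data": {"targets": [[0,0,0,0,255],[0,0,0,0,255],[0,0,0,0,255]]}}

```text
clock: 4.3
tcp_pos: [0.5427, -0.021, 0.0645]
orientation: [0.0, 1.0, -0.001, 0.005]
wrist_force: [9.4, 1.9, 1.2]
finger_gap: 0.0352
```

Emit:
{"op": "send_rows", "data": {"targets": [[0.002,-0.003,0,0,255],[0,-0.006,0,0,255],[0,-0.01,0,0,255],[0,-0.013,0,0,255],[0,-0.015,0,0,255],[0,-0.015,0,0,255],[0,-0.015,0,0,255],[0,-0.015,0,0,255],[0,-0.015,0,0,255],[0,-0.015,0,0,255],[-0.001,-0.015,0,0,255],[0,-0.015,0,0,255]]}}

```text
clock: 5.5
tcp_pos: [0.5422, -0.1738, 0.0644]
orientation: [0.001, 1.0, -0.001, 0.004]
wrist_force: [6.3, 2.6, 4.0]
finger_gap: 0.0357
```

Emit:
{"op": "send_rows", "data": {"targets": [[0,-0.015,0,0,255],[0,-0.015,0,0,255],[0,-0.015,0,0,255],[-0.001,-0.015,0,0,255],[0,-0.015,0,0,255],[0,-0.015,0,0,255],[0,-0.015,0,0,255],[0,-0.013,0,0,255],[0,-0.01,0,0,255],[0,-0.007,0,0,255],[0,-0.004,0,0,255],[0,0,0,0,255]]}}

```text
clock: 6.7
tcp_pos: [0.5418, -0.3141, 0.0645]
orientation: [0.002, 1.0, -0.001, 0.005]
wrist_force: [9.2, -1.6, 1.1]
finger_gap: 0.0353
```

Emit:
{"op": "send_rows", "data": {"targets": [[0,-0.004,0,0,255],[0,-0.006,0,0,255],[0,-0.006,0,0,255],[0,-0.005,0,0,255],[0,-0.004,0,0,255],[0,-0.003,0,0,255],[0,-0.002,0,0,255],[0,-0.001,0,0,255],[0,0,0,0,255],[0,0,0,0,255]]}}

```text
clock: 7.7
tcp_pos: [0.5417, -0.3407, 0.0645]
orientation: [-0.001, 1.0, 0.0, 0.005]
wrist_force: [9.2, 10.7, 6.1]
finger_gap: 0.0359
```

The tray reached its stop after 0.320 m of travel. I release, lift, and move toward the left tin's expected position at y ≈ -0.042.

Emit:
{"op": "send_rows", "data": {"targets": [[0,0,0,0,0],[0,0,0,0,0],[0,0,0,0,0],[0,0,0,0,0],[0,0,0,0,0],[0,0,0.03,0,0],[0,0,0.04,0,0],[0,0,0.04,0,0],[0,0,0.04,0,0],[0,0.04,0.02,0,0],[0,0.04,0,0,0],[0,0.04,0,0,0]]}}

```text
clock: 8.9
tcp_pos: [0.5375, -0.2222, 0.2324]
orientation: [0.001, 1.0, -0.002, 0.001]
wrist_force: [-0.1, -0.4, 1.0]
finger_gap: 0.0855
```

Emit:
{"op": "send_rows", "data": {"targets": [[0,0.02,0,0,0],[0,0,0,0,0],[0,0,0,0,0]]}}

```text
clock: 9.2
tcp_pos: [0.5374, -0.2027, 0.2315]
orientation: [0.0, 1.0, -0.001, 0.0]
wrist_force: [0.3, -0.5, -0.3]
finger_gap: 0.0855
```

```bash
cat > look.py <<'E'
from h import *
import sys
np.set_printoptions(precision=3,suppress=True)
t=sys.argv[1]
print(np.round(monitor.get_state()['tcp_pos'],4))
for cam in ('top','wrist'):
    r=wrist('%s_%s.png'%(cam,t)) if cam=='wrist' else save(cam,'%s_%s.png'%(cam,t))
    Q=cloud(r); im=r['img'].astype(int)
    # tin tops: z ~ .095
    m=(abs(Q[...,2]-.096)<.006)&(abs(Q[...,0]-.54)<.06)&(Q[...,1]>-.32)&(Q[...,1]<.03)&(r['z_map']>0)
    n,lab,st,c=cv2.connectedComponentsWithStats(m.astype(np.uint8))
    for i in range(1,n):
        if st[i,4]>60:
            q=Q[lab==i]; (cx,cy),rad=cv2.minEnclosingCircle(q[:,:2].astype(np.float32)); print(cam,st[i,4],'mean',q.mean(0),'circ',round(cx,4),round(cy,4),round(rad,4))
    for nm in ['pull','tin_left','tin_middle','tin_right','small_lid']:
        print(cam,nm,[(np.round(d['xyz'],3),round(d['conf'],2)) for d in eyes.tip_of(nm,cam) if d['conf']>.4])
E
python3 look.py a
```

```text
[ 0.537 -0.203  0.232]
top 538 mean [ 0.539 -0.043  0.096] circ 0.5395 -0.0435 0.028
top 542 mean [ 0.546 -0.131  0.096] circ 0.5464 -0.1312 0.028
top 511 mean [ 0.537 -0.227  0.096] circ 0.5364 -0.2291 0.028
top pull []
top tin_left [(array([ 0.54 , -0.044,  0.01 ]), 0.67)]
top tin_middle [(array([ 0.548, -0.125,  0.011]), 0.58)]
top tin_right [(array([ 0.4  , -0.018,  0.001]), 0.97), (array([ 0.536, -0.226,  0.008]), 0.73), (array([0.732, 0.12 , 0.   ]), 0.73), (array([ 0.372,  0.128, -0.005]), 0.67)]
top small_lid [(array([0.398, 0.271, 0.002]), 0.56)]
wrist 746 mean [ 0.537 -0.065  0.095] circ 0.537 -0.0602 0.0225
wrist 3429 mean [ 0.544 -0.131  0.095] circ 0.5442 -0.1319 0.0279
wrist 2569 mean [ 0.534 -0.229  0.095] circ 0.5341 -0.2301 0.028
wrist pull [(array([ 0.541, -0.347,  0.1  ]), 0.57)]
wrist tin_left [(array([ 0.537, -0.042,  0.011]), 0.91)]
wrist tin_middle [(array([ 0.544, -0.132,  0.01 ]), 0.76)]
wrist tin_right [(array([ 0.54 , -0.229,  0.01 ]), 0.96)]
wrist small_lid [(array([ 0.562, -0.29 ,  0.01 ]), 0.67)]
```

The tray is fully out (the pull moved about 0.322 m) and all three tins are upright. The left tin is at (0.537, -0.0435).

Emit:
{"op": "send_rows", "data": {"targets": [[0,0.032,0,0,0],[0,0.032,0,0,0],[0,0.032,0,0,0],[0,0.032,0,0,0],[0,0.031,0,0,0],[0,0,0,0,0],[0,0,-0.04,0,0],[0,0,-0.04,0,0],[0,0,0,0,0],[0,0,0,0,0]], "newtons": 40}}

```text
clock: 10.8
tcp_pos: [0.5369, -0.044, 0.1515]
orientation: [-0.0, 1.0, -0.001, -0.001]
wrist_force: [0.5, 0.2, 0.6]
finger_gap: 0.0851
```

```bash
python3 look.py b; python3 -c "
from h import *
s=monitor.get_state();print(s['wrist_force'],s['joint_pos'])"
```

```text
[ 0.537 -0.044  0.151]
top 441 mean [ 0.536 -0.234  0.096] circ 0.5365 -0.2294 0.028
top pull [(array([ 0.542, -0.345,  0.098]), 0.9)]
top tin_left []
top tin_middle []
top tin_right [(array([ 0.535, -0.229,  0.007]), 0.79), (array([0.728, 0.117, 0.002]), 0.56)]
top small_lid [(array([ 0.56 , -0.288,  0.011]), 0.42)]
wrist 4896 mean [ 0.537 -0.042  0.095] circ 0.5374 -0.0439 0.0279
wrist 3635 mean [ 0.544 -0.129  0.095] circ 0.545 -0.1317 0.0288
wrist pull [(array([ 0.705,  0.019, -0.001]), 0.63)]
wrist tin_left [(array([ 0.54 , -0.044,  0.011]), 0.82)]
wrist tin_middle [(array([ 0.543, -0.131,  0.01 ]), 0.91)]
wrist tin_right [(array([ 0.539, -0.23 ,  0.009]), 0.76), (array([ 0.397, -0.017,  0.002]), 0.63)]
wrist small_lid []
[0.05284399 0.27976538 0.4503225 ] [-2.29954241e-01  2.81201059e-01 -1.97135190e-01  1.09213830e+00
  2.07567610e-05  1.34311969e+00]
```

View pics/wrist_b.png

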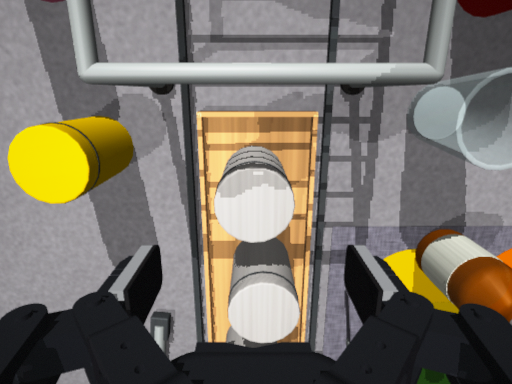

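The left tin at (254,200) is centred in y and x between the jaws, and the rack bar is clear behind it. I descend and grip.

Emit:
{"op": "send_rows", "data": {"targets": [[0,0,-0.03,0,0],[0,0,-0.03,0,0],[0,0,-0.03,0,0],[0,0,-0.02,0,0],[0,0,0,0,0],[0,0,0,0,255],[0,0,0,0,255],[0,0,0,0,255],[0,0,0,0,255],[0,0,0,0,255],[0,0,0,0,255]]}}

```text
clock: 12.5
tcp_pos: [0.5389, -0.0439, 0.043]
orientation: [0.0, 1.0, -0.001, 0.002]
wrist_force: [2.1, 0.8, 7.2]
finger_gap: 0.0544
```

Emit:
{"op": "send_rows", "data": {"targets": [[0,0,0.005,0,255],[0,0,0.01,0,255],[0,0,0.015,0,255],[0,0,0.015,0,255],[0,0,0.005,0,255],[0,0,0,0,255],[0,0,0,0,255],[0,0,0,0,255],[0,0,0,0,255]]}}

```text
clock: 13.4
tcp_pos: [0.5367, -0.0435, 0.0905]
orientation: [-0.0, 1.0, -0.001, -0.001]
wrist_force: [-0.1, -0.3, -2.5]
finger_gap: 0.0545
```

```bash
python3 look.py c | grep -v '\[\]'; python3 -c "
from h import *
for i in range(4):
    s=monitor.get_state();eyes.read_camera('top');print(s['wrist_force'],s['tau'][:4])"
```

```text
[ 0.537 -0.043  0.09 ]
top 558 mean [ 0.536 -0.228  0.096] circ 0.5363 -0.229 0.028
top pull [(array([ 0.543, -0.347,  0.099]), 0.88)]
top tin_left [(array([ 0.425, -0.278,  0.005]), 0.48)]
top tin_right [(array([ 0.538, -0.227,  0.009]), 0.84), (array([ 0.728,  0.119, -0.   ]), 0.74)]
top small_lid [(array([ 0.56 , -0.286,  0.008]), 0.47)]
wrist 813 mean [ 0.538 -0.021  0.096] circ 0.5397 -0.0323 0.0292
wrist tin_left [(array([ 0.537, -0.046,  0.058]), 0.88)]
wrist tin_right [(array([ 0.396, -0.015,  0.001]), 0.96), (array([ 0.731, -0.129, -0.001]), 0.55)]
[ 0.72171683 -0.95992034 -2.49551561] [-1.65815010e-03 -4.69410753e+01  2.75546747e+01 -2.98719419e-05]
[ 0.42120939  0.07855672 -2.26163158] [-7.78034610e-04 -4.69453526e+01  2.75574124e+01 -2.85182714e-04]
[-0.65682401  0.45299522 -1.90746446] [-1.40055818e-03 -4.69492078e+01  2.75584584e+01  9.30808028e-05]
[ 0.42753407 -0.44239405 -1.45591728] [-2.26411712e-04 -4.69526947e+01  2.75599104e+01 -1.31794882e-04]
```

View pics/wrist_c.png

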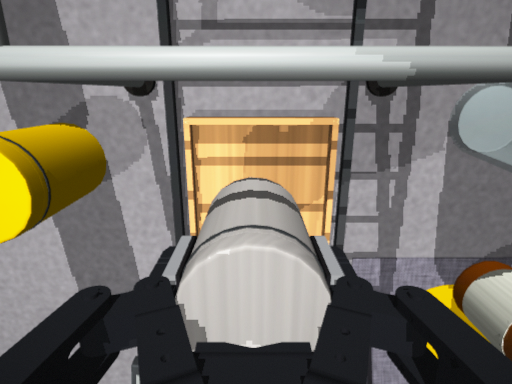

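The left tin is held upright and clear of the tray, and the wrist reads about 2.3 N, so it is light (~0.24 kg). I set it back down.

Emit:
{"op": "send_rows", "data": {"targets": [[0,0,-0.012,0,255],[0,0,-0.015,0,255],[0,0,-0.012,0,255],[0,0,-0.006,0,255],[0,0,-0.003,0,255],[0,0,-0.001,0,255],[0,0,0,0,255],[0,0,0,0,255]]}}

```text
clock: 15.0
tcp_pos: [0.5369, -0.0435, 0.0429]
orientation: [0.0, 1.0, -0.001, -0.0]
wrist_force: [-3.9, 0.4, 5.4]
finger_gap: 0.054
```

On the tray again (+5.4 N of support). I release, lift, and move to the middle tin at (0.5445, -0.1318).

Emit:
{"op": "send_rows", "data": {"targets": [[0,0,0,0,0],[0,0,0,0,0],[0,0,0,0,0],[0,0,0,0,0],[0,0,0,0,0],[0,0,0.02,0,0],[0,0,0.03,0,0],[0,0,0.03,0,0],[0,0,0.03,0,0],[0.003,-0.044,0.01,0,0],[0.004,-0.044,0,0,0],[0,0,0,0,0]]}}

```text
clock: 16.2
tcp_pos: [0.5457, -0.1363, 0.1631]
orientation: [0.001, 1.0, -0.004, 0.001]
wrist_force: [0.3, 1.0, -0.4]
finger_gap: 0.0853
```

Emit:
{"op": "send_rows", "data": {"targets": [[0,0,0,0,0],[0,0,0,0,0]]}}

```text
clock: 16.4
tcp_pos: [0.5438, -0.1309, 0.1619]
orientation: [-0.0, 1.0, -0.001, -0.001]
wrist_force: [-0.1, -0.4, -0.0]
finger_gap: 0.0859
```

```bash
python3 look.py d | grep -v '\[\]'
```

```text
[ 0.544 -0.131  0.162]
top 537 mean [ 0.537 -0.043  0.096] circ 0.5375 -0.0429 0.0281
top tin_left [(array([ 0.539, -0.043,  0.009]), 0.72)]
top tin_right [(array([ 0.373,  0.127, -0.001]), 0.96), (array([ 0.399, -0.02 ,  0.001]), 0.86), (array([ 0.73 ,  0.119, -0.001]), 0.79)]
wrist 6435 mean [ 0.535 -0.043  0.095] circ 0.535 -0.0437 0.0281
wrist 4516 mean [ 0.544 -0.13   0.095] circ 0.5443 -0.1317 0.028
wrist 3268 mean [ 0.534 -0.227  0.095] circ 0.534 -0.23 0.0283
wrist tin_left [(array([ 0.535, -0.046,  0.012]), 0.79), (array([ 0.431, -0.278, -0.001]), 0.65)]
wrist tin_middle [(array([ 0.544, -0.132,  0.011]), 0.91)]
wrist tin_right [(array([ 0.398, -0.016,  0.   ]), 0.67), (array([ 0.541, -0.225,  0.006]), 0.66)]
wrist small_lid [(array([ 0.56 , -0.288,  0.011]), 0.58)]
```

View pics/wrist_d.png

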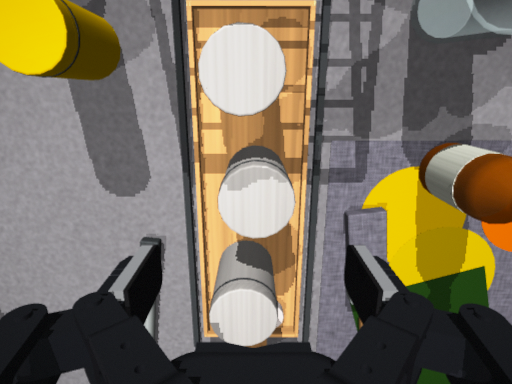

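The left tin stands at (242,70), and the middle tin at (257,200) is centred under the jaws. I descend, grip and lift it.

Emit:
{"op": "send_rows", "data": {"targets": [[0,-0.001,-0.03,0,0],[0,0,-0.03,0,0],[0,0,-0.03,0,0],[0,0,-0.029,0,0],[0,0,0,0,0],[0,0,0,0,255],[0,0,0,0,255],[0,0,0,0,255],[0,0,0,0,255],[0,0,0,0,255],[0,0,0,0,255]]}}

```text
clock: 18.1
tcp_pos: [0.5462, -0.1333, 0.0454]
orientation: [0.001, 1.0, -0.001, 0.002]
wrist_force: [1.6, -0.3, 6.7]
finger_gap: 0.0543
```

Emit:
{"op": "send_rows", "data": {"targets": [[0,0,0.005,0,255],[0,0,0.01,0,255],[0,0,0.015,0,255],[0,0,0.015,0,255],[0,0,0.005,0,255],[0,0,0,0,255],[0,0,0,0,255],[0,0,0,0,255],[0,0,0,0,255]]}}

```text
clock: 19.0
tcp_pos: [0.5437, -0.1324, 0.0924]
orientation: [-0.0, 1.0, -0.001, -0.001]
wrist_force: [-0.1, -1.0, -6.1]
finger_gap: 0.0545
```

```bash
python3 look.py e | grep -v '\[\]'; python3 -c "
from h import *
for i in range(4):
    s=monitor.get_state();eyes.read_camera('top');print(s['wrist_force'],s['tau'][:4])"
```

```text
[ 0.544 -0.132  0.092]
top 539 mean [ 0.537 -0.043  0.096] circ 0.5379 -0.0428 0.0282
top tin_left [(array([ 0.539, -0.042,  0.011]), 0.91)]
top tin_right [(array([0.375, 0.128, 0.001]), 0.95), (array([ 0.401, -0.022,  0.005]), 0.8), (array([0.728, 0.121, 0.   ]), 0.57)]
wrist 13568 mean [ 0.535 -0.045  0.095] circ 0.5355 -0.0439 0.028
wrist 707 mean [ 0.543 -0.107  0.096] circ 0.5433 -0.1198 0.0256
wrist tin_left [(array([ 0.536, -0.043,  0.014]), 0.66)]
wrist tin_middle [(array([ 0.544, -0.133,  0.059]), 0.75)]
wrist tin_right [(array([ 0.397, -0.016, -0.001]), 0.63)]
[ 0.47790704  0.62320522 -5.92050128] [-8.72153396e-04 -5.14168596e+01  2.93137962e+01  5.35084284e-03]
[-0.93387337  0.55969707 -5.9012356 ] [-2.12281029e-04 -5.14217484e+01  2.93158883e+01  5.20282847e-03]
[-0.83034346 -0.78391133 -5.99447803] [ 1.28049756e-03 -5.14265049e+01  2.93174225e+01  5.08633180e-03]
[ 0.24669485  1.03336291 -6.50078079] [-3.20077352e-04 -5.14301813e+01  2.93182272e+01  5.16314059e-03]
```

View pics/wrist_e.png

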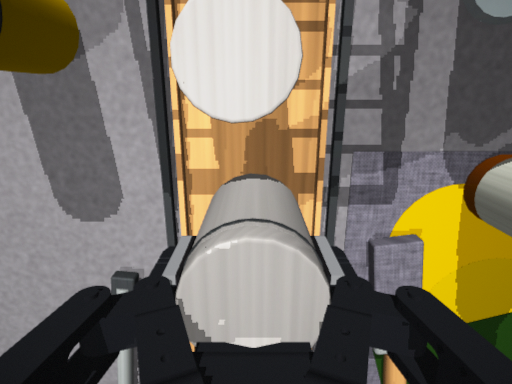

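The middle tin reads about 6.1 N, so it is the heavy one (~0.61 kg). I still set it down, heft the right tin, and come back for it.

Emit:
{"op": "send_rows", "data": {"targets": [[0,0,-0.012,0,255],[0,0,-0.015,0,255],[0,0,-0.012,0,255],[0,0,-0.006,0,255],[0,0,-0.003,0,255],[0,0,-0.001,0,255],[0,0,0,0,255],[0,0,0,0,255]]}}

```text
clock: 20.6
tcp_pos: [0.5437, -0.1324, 0.0453]
orientation: [-0.0, 1.0, -0.001, -0.0]
wrist_force: [-4.8, 1.9, 4.4]
finger_gap: 0.0546
```

Emit:
{"op": "send_rows", "data": {"targets": [[0,0,0,0,0],[0,0,0,0,0],[0,0,0,0,0],[0,0,0,0,0],[0,0,0,0,0],[0,0,0.02,0,0],[0,0,0.03,0,0],[0,0,0.03,0,0],[0,0,0.03,0,0],[-0.003,-0.032,0.01,0,0],[-0.003,-0.033,0,0,0],[-0.003,-0.033,0,0,0]]}}

```text
clock: 21.8
tcp_pos: [0.5358, -0.2317, 0.1653]
orientation: [0.001, 1.0, -0.001, 0.001]
wrist_force: [0.4, -0.4, -0.1]
finger_gap: 0.0852
```

Emit:
{"op": "send_rows", "data": {"targets": [[0,0,0,0,0],[0,0,0,0,0],[0,0,0,0,0]]}}

```text
clock: 22.1
tcp_pos: [0.5351, -0.2299, 0.1641]
orientation: [-0.0, 1.0, -0.001, -0.0]
wrist_force: [-0.4, -0.0, 0.3]
finger_gap: 0.0854
```

```bash
python3 look.py f | grep -v '\[\]'
```

```text
[ 0.535 -0.23   0.164]
top 539 mean [ 0.537 -0.043  0.096] circ 0.5377 -0.0429 0.0281
top 541 mean [ 0.543 -0.13   0.096] circ 0.5444 -0.1299 0.0284
top 554 mean [ 0.536 -0.228  0.096] circ 0.5366 -0.2289 0.0282
top pull [(array([ 0.54 , -0.348,  0.1  ]), 0.62)]
top tin_left [(array([ 0.538, -0.043,  0.012]), 0.94)]
top tin_middle [(array([ 0.546, -0.129,  0.009]), 0.82)]
top tin_right [(array([0.732, 0.121, 0.001]), 0.94), (array([ 0.401, -0.018,  0.003]), 0.86), (array([0.376, 0.132, 0.001]), 0.64), (array([ 0.536, -0.226,  0.008]), 0.55), (array([ 0.735, -0.131, -0.002]), 0.54), (array([ 0.427, -0.279,  0.001]), 0.51)]
wrist 6655 mean [ 0.542 -0.13   0.095] circ 0.5418 -0.1311 0.028
wrist 4457 mean [ 0.534 -0.229  0.095] circ 0.5341 -0.2301 0.0281
wrist pull [(array([ 0.54 , -0.349,  0.099]), 0.8)]
wrist tin_middle [(array([ 0.542, -0.132,  0.011]), 0.69)]
wrist tin_right [(array([ 0.536, -0.228,  0.011]), 0.72)]
wrist small_lid [(array([ 0.56 , -0.29 ,  0.012]), 0.94), (array([ 0.427, -0.275, -0.002]), 0.66)]
```

View pics/wrist_f.png

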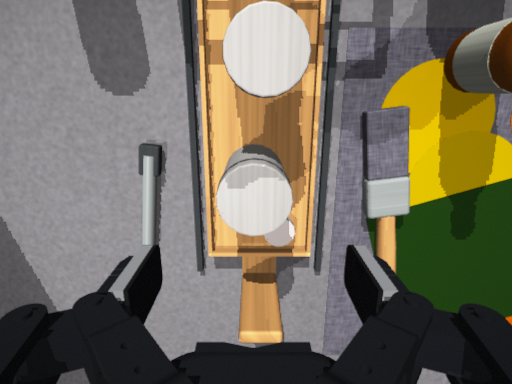

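The middle tin is back at (267,48), the right tin at (255,198) is centred, and the lid at (284,232) is clear of the fingers.

Emit:
{"op": "send_rows", "data": {"targets": [[-0.001,0,-0.03,0,0],[0,0,-0.03,0,0],[0,0,-0.03,0,0],[0,0,-0.03,0,0],[0,0,0,0,0],[0,0,0,0,255],[0,0,0,0,255],[0,0,0,0,255],[0,0,0,0,255],[0,0,0,0,255],[0,0,0,0,255]]}}

```text
clock: 23.8
tcp_pos: [0.536, -0.2315, 0.0465]
orientation: [0.001, 1.0, -0.001, 0.002]
wrist_force: [0.5, -0.3, 6.8]
finger_gap: 0.0543
```

Emit:
{"op": "send_rows", "data": {"targets": [[0,0,0.005,0,255],[0,0,0.01,0,255],[0,0,0.015,0,255],[0,0,0.015,0,255],[0,0,0.005,0,255],[0,0,0,0,255],[0,0,0,0,255],[0,0,0,0,255],[0,0,0,0,255]]}}

```text
clock: 24.7
tcp_pos: [0.5338, -0.2303, 0.0935]
orientation: [-0.0, 1.0, -0.001, -0.001]
wrist_force: [-0.4, 0.2, -3.0]
finger_gap: 0.0546
```

```bash
python3 look.py g | grep -v '\[\]'; python3 -c "
from h import *
for i in range(4):
    s=monitor.get_state();eyes.read_camera('top');print(s['wrist_force'],s['tau'][:4])"
```

```text
[ 0.534 -0.23   0.093]
top 537 mean [ 0.537 -0.043  0.096] circ 0.5376 -0.0429 0.0281
top 540 mean [ 0.543 -0.13   0.096] circ 0.5442 -0.1302 0.0281
top tin_left [(array([ 0.535, -0.042,  0.009]), 0.83), (array([ 0.541, -0.136,  0.001]), 0.56)]
top tin_middle [(array([ 0.546, -0.128,  0.012]), 0.61)]
top tin_right [(array([ 0.375,  0.131, -0.004]), 0.77), (array([ 0.532, -0.228,  0.053]), 0.76), (array([ 0.401, -0.018,  0.002]), 0.64), (array([ 0.728,  0.119, -0.001]), 0.56)]
wrist 10926 mean [ 0.542 -0.137  0.095] circ 0.5421 -0.1309 0.028
wrist 698 mean [ 0.533 -0.205  0.096] circ 0.5333 -0.2179 0.0256
wrist tin_middle [(array([ 0.541, -0.132,  0.01 ]), 0.97)]
wrist tin_right [(array([ 0.538, -0.227,  0.054]), 0.72)]
[ 0.66532557 -0.37422747 -1.92655857] [-8.03522908e-04 -5.16989422e+01  2.82088226e+01  2.85313392e-03]
[-0.16105365 -0.61821411 -1.94608627] [-1.95577719e-03 -5.17044568e+01  2.82112724e+01  2.93288795e-03]
[ 0.60481309 -0.81616312 -3.09971438] [-1.90109859e-03 -5.17092204e+01  2.82127261e+01  2.60426343e-03]
[-0.22853081  0.73474292 -2.3298733 ] [-3.09204916e-04 -5.17122388e+01  2.82138383e+01  2.69985598e-03]
```

View pics/wrist_g.png

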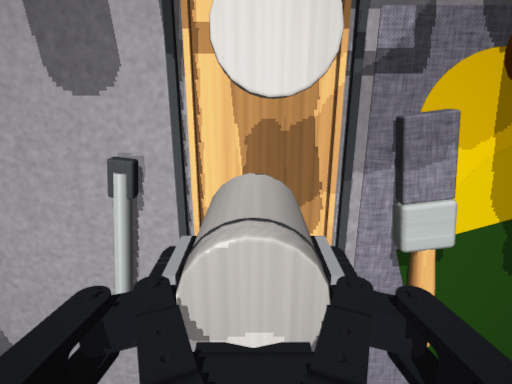

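The right tin reads about 2.4 N, so it is light, which confirms the middle one. I set the right tin down and return to the middle at (0.542, -0.131).

Emit:
{"op": "send_rows", "data": {"targets": [[0,0,-0.012,0,255],[0,0,-0.015,0,255],[0,0,-0.012,0,255],[0,0,-0.006,0,255],[0,0,-0.003,0,255],[0,0,-0.001,0,255],[0,0,0,0,255],[0,0,0,0,255]]}}

```text
clock: 26.3
tcp_pos: [0.5338, -0.2303, 0.0463]
orientation: [-0.0, 1.0, -0.001, -0.0]
wrist_force: [-3.3, 2.2, 5.8]
finger_gap: 0.0544
```

Emit:
{"op": "send_rows", "data": {"targets": [[0,0,0,0,0],[0,0,0,0,0],[0,0,0,0,0],[0,0,0,0,0],[0,0,0,0,0],[0,0,0.02,0,0],[0,0,0.03,0,0],[0,0,0.03,0,0],[0,0,0.03,0,0],[0.003,0.033,0.005,0,0],[0.003,0.033,0,0,0],[0.003,0.033,0,0,0]]}}

```text
clock: 27.5
tcp_pos: [0.5436, -0.131, 0.1609]
orientation: [0.0, 1.0, -0.002, 0.001]
wrist_force: [-0.0, 0.4, 0.2]
finger_gap: 0.0854
```

Emit:
{"op": "send_rows", "data": {"targets": [[0,0,0,0,0],[0,0,0,0,0],[0,0,0,0,0]]}}

```text
clock: 27.8
tcp_pos: [0.5434, -0.1323, 0.1603]
orientation: [0.0, 1.0, -0.001, 0.0]
wrist_force: [0.2, -0.2, -1.3]
finger_gap: 0.0858
```

```bash
python3 look.py h | grep -v '\[\]'
```

```text
[ 0.543 -0.132  0.16 ]
top 541 mean [ 0.537 -0.043  0.096] circ 0.5375 -0.0434 0.0281
top tin_left [(array([ 0.537, -0.041,  0.011]), 0.91)]
top tin_right [(array([ 0.374,  0.13 , -0.001]), 0.85), (array([0.727, 0.119, 0.002]), 0.77), (array([ 0.399, -0.019,  0.002]), 0.58)]
wrist 6618 mean [ 0.535 -0.043  0.095] circ 0.5353 -0.0436 0.0279
wrist 4637 mean [ 0.542 -0.129  0.095] circ 0.5421 -0.1306 0.028
wrist 3358 mean [ 0.532 -0.226  0.095] circ 0.532 -0.2288 0.0284
wrist pull [(array([ 0.707,  0.016, -0.001]), 0.52)]
wrist tin_left [(array([ 0.732, -0.13 , -0.   ]), 0.68)]
wrist tin_middle [(array([ 0.541, -0.13 ,  0.011]), 0.63)]
wrist tin_right [(array([ 0.535, -0.228,  0.01 ]), 0.96), (array([ 0.396, -0.018,  0.   ]), 0.76)]
wrist small_lid [(array([ 0.56 , -0.289,  0.011]), 0.49)]
```

View pics/wrist_h.png

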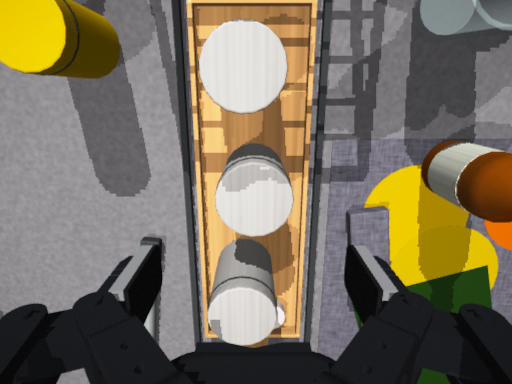

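All three tins are standing (242,65), (254,198), (245,315). Now the final pick of the middle tin.

Emit:
{"op": "send_rows", "data": {"targets": [[-0.001,0.001,-0.03,0,0],[0,0,-0.03,0,0],[0,0,-0.03,0,0],[0,0,-0.026,0,0],[0,0,0,0,0],[0,0,0,0,255],[0,0,0,0,255],[0,0,0,0,255],[0,0,0,0,255],[0,0,0,0,255],[0,0,0,0,255],[0,0,0,0,255]], "newtons": 60}}

```text
clock: 29.6
tcp_pos: [0.5439, -0.1312, 0.0463]
orientation: [0.001, 1.0, -0.001, 0.002]
wrist_force: [-0.4, 0.6, 7.2]
finger_gap: 0.0541
```

Emit:
{"op": "send_rows", "data": {"targets": [[0,0,0.005,0,255],[0,0,0.01,0,255],[0,0,0.02,0,255],[0,0,0.025,0,255],[0,0,0.025,0,255],[0,0,0.025,0,255],[0,0,0.02,0,255],[0,0,0.01,0,255],[0,0,0.005,0,255],[0,0,0,0,255],[0,0,0,0,255],[0,0,0,0,255]]}}

```text
clock: 30.8
tcp_pos: [0.5415, -0.1303, 0.188]
orientation: [-0.0, 1.0, -0.001, -0.001]
wrist_force: [0.0, 0.6, -7.4]
finger_gap: 0.054
```

```bash
python3 look.py i | grep -v '\[\]'; python3 -c "
from h import *
save('scene','s_i.png')
for i in range(4):
    s=monitor.get_state();eyes.read_camera('top');print(s['wrist_force'],s['tcp_pos'],s['finger_gap'])"
```

```text
[ 0.541 -0.13   0.188]
top 539 mean [ 0.537 -0.043  0.096] circ 0.5376 -0.0433 0.0281
top tin_right [(array([ 0.373,  0.129, -0.003]), 0.97), (array([ 0.728,  0.121, -0.002]), 0.66), (array([ 0.399, -0.019,  0.001]), 0.52)]
wrist 5037 mean [ 0.535 -0.043  0.095] circ 0.5352 -0.0438 0.028
wrist tin_left [(array([ 0.536, -0.044,  0.013]), 0.63)]
wrist tin_middle [(array([ 0.54 , -0.128,  0.154]), 0.64)]
wrist tin_right [(array([ 0.398, -0.016,  0.003]), 0.63)]
wrist small_lid [(array([ 0.538, -0.13 ,  0.153]), 0.71)]
[ 0.76546756 -0.37822086 -6.16829119] [ 0.54233776 -0.13064029  0.18935615] 0.05388966472973451
[-0.18266105  0.90878973 -6.58834249] [ 0.54235269 -0.13064393  0.18937482] 0.05431719195187843
[ 0.30665026  0.04642848 -6.28617446] [ 0.54235121 -0.13065693  0.1894045 ] 0.054555955654945386
[ 0.04545094 -0.49715079 -6.84122025] [ 0.54229705 -0.13062495  0.18933503] 0.05396612617486747
```

View pics/s_i.png

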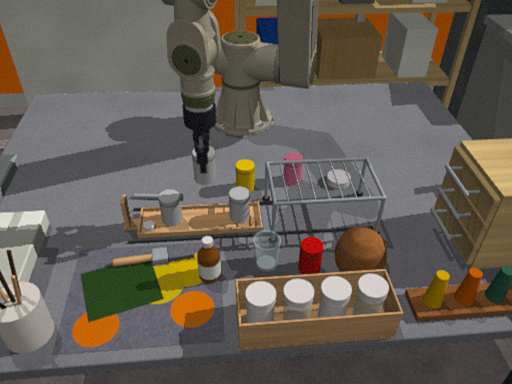

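View pics/wrist_i.png

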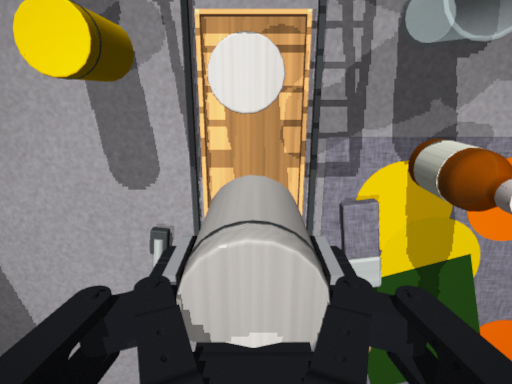

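The heavy tin (scene 204,165) is held upright at about 0.153 m. The other two stand on the pulled-out tray at (170,205) and (239,203), with the lid at (149,226). I hand in.

```bash
python3 -c "
from h import *
print(ticket.hand_in())"
```

```text
the job is handed in; nothing more can be done
None
```

The job is handed in. The tray is pulled fully out and the heavy tin, the middle one, is held upright in the gripper about 15 cm above the bench. I got no verdict back.

- **Tray:** I pulled it by its upright pull until it hit its stop. The TCP moved 0.320 m, and the cameras put the pull's travel at about 0.322 m.
- **Hefting:** I lifted the tins left to right, about 5 cm each, and stood each one back before taking the next. The wrist read about 2.3 N for the left, 6.1 N for the middle and 2.4 N for the right. I then picked the middle one up again with a 60 N grip.
- **Last checks:** The held tin was steady and weighed about 6.3–6.8 N. The left and right tins were upright on the tray and the small lid was in place. In the final pictures I saw no bystander or look-alike moved.
- **Disagreements:** Top and wrist camera positions differed by about 2–4 mm in x. The detector sometimes gave the yellow, red or pink cans as `tin_right`, and in the last wrist picture it called the held tin `small_lid`. I ignored those reports.

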